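# Overhang the shock tower at the bench block's edge

## Task

Bolts are to go into the T-shaped aluminium shock tower from below: push it with the fingertips across the black bench block, head first, until the head's straight edge sticks out 20 mm past the block's far edge, square to it, and leave it lying there. Only slide it: do not lift or tip it, and leave everything else where it is.

Things in the scene. Friction and masses are not known exactly. Their poses are not given: they have to be found in the camera images.
- tower: The T-shaped aluminium plate, 6 mm thick, loose on the block, 0.08 to 0.17 kg. 85 mm long (x). Head of the T: from x = +7.5 to +42.5 mm, 120 mm wide (y), four holes. Stem: from x = -42.5 to +7.5 mm, 80 mm wide. Both end edges (x = +42.5 and -42.5 mm) are straight. At the start the head points to the block's far edge, askew by up to 0.3 rad. Origin: on the underside, mid length and width.
- tower_corner_left (a point): Left corner of the head's straight outer edge: x = +42.5, y = +60 mm in the plate's frame, at mid thickness. Axes as the plate's.
- tower_corner_right (a point): Right corner of the head's straight outer edge: x = +42.5, y = -60 mm in the plate's frame, at mid thickness. Axes as the plate's.
- block: Fixed bench block with a flat black top, 260 mm (x) by 340 mm (y), 40 mm high, on the table, turned by up to 0.3 rad. Its +x points away from the robot. The far edge is the 340 mm long straight edge at x = +130 mm; beyond it the table is free for at least 50 mm. Origin: centre of its underside.
- block_far_edge (a point): Middle of the block's far top edge, at top height (40 mm above the table). Axes as the block's: x points straight out over the edge, y runs along the edge.
- brace: Small rectangular aluminium brace, 60 x 30 x 4 mm, lying flat on the block; not the plate to move. Leave alone. Origin: centre of its underside.
- collar: Aluminium spring collar (ring), 30 mm outside diameter, 10 mm high, lying on the block. Leave alone. Origin: centre of its underside.
- damper: Steel damper cylinder, 27 mm diameter, 58 mm high, standing on the block. Leave alone. Origin: centre of its underside.
- driver: Screwdriver 170 mm long, black handle, lying on the table to the left of the block. Leave alone. Origin: middle of its length, at its underside.
- wheel: Model-car wheel, 84 mm diameter, 31 mm high, lying flat on the table to the left of the block. Leave alone. Origin: centre of its underside.
There are look-alikes about, which are no part of the job. Of the things shaped like the tower, the aluminium one is meant.

How it is judged (in metres and radians):
At the end, for the whole second after the job is handed in: Both head corners of the T-shaped plate stand 14 to 26 mm (20 +- 6) out past the block's far edge; the plate lies flat and at rest on the block's top, its middle within 110 mm of the middle of the edge, sideways (x of tower_corner_left in the frame of block_far_edge between 0.014 and 0.026 m and x of tower_corner_right in the frame of block_far_edge between 0.014 and 0.026 m and y of tower in the frame of block_far_edge between -0.11 and 0.11 m and z of tower in the frame of block_far_edge between -0.003 and 0.003 m and angle between tower's own z axis and vertical below 0.04 rad and linear speed of tower below 0.01 m/s); the robot touches nothing.
It fails at once if the T-shaped plate is lifted more than 6 mm off the block (z of tower in the frame of block above 0.046 m).
It fails at once if the T-shaped plate is tipped by more than 0.12 rad (angle between tower's own z axis and vertical above 0.12 rad).
It fails at once if any other thing is moved by more than 15 mm (distance of any of brace, collar, damper, driver, wheel from where it was at the start of the episode above 0.015 m).
It also fails if it takes over 38 s, if anything falls off the work surface, if the arm or the gripper's body presses on something with over 40 N, if the wrist force passes 120 N, or if a joint passes its speed limit or range.

## Robot

A 6-joint arm with a two-finger parallel gripper is mounted at the origin on the work surface. World frame = base frame: x ahead of the robot, y to its left, z up, the work surface at z = 0. Lengths are in m, angles in degrees, forces in N, time in s.
With the tool pointing down it reaches from about 0.4 to 0.825 m from the base axis. Payload 7 kg.
Tool frame: the origin (TCP) lies midway between the tips of the shut fingers; the grasp point (between the pads) lies 19 mm behind it; z points along the fingers, y is the line along which they close (so a half turn about z gives the same grasp; the last joint's range is limited). The gripper opens to 88 mm and grips with 3 to 60 N. Pads are 19 mm wide; open, the fingers measure 130 mm over their backs; the gripper's body (78 mm by 193 mm) begins 47 mm behind the grasp point.
Start: joints at [80.965, 20.546, 0.682, 0, -70.136, -16.507], TCP at [0.291, 0.609, 0.227] pointing down, gripper open.
Joint ranges: [-176.03, 176.03], [-82.01, 121.73], [-58.28, 71.71], [-173.87, 95.51], [-174.79, -0.11], [-173.66, 173.66]. Speed limits (degrees/s): [136.94, 136.94, 172.46, 180, 180, 180].

## Interface

Orientations are given as a 3x3 rotation matrix whose columns are the frame's x, y, z axes.
In Python, from rig import robot gives the robot as it stands. Calls block until the motion is done:
- robot.goto(position, orientation): joint-space move of the TCP to a pose.
- robot.servo_line(position, ori=None, speed=0.15): straight line of the TCP; ori=None keeps the orientation; speed is the mean speed in m/s.
- robot.movej(angles): joint-space move.
- robot.move_gripper(opening): opening from 0.0 (shut) to 1.0 (fully open); the grip force is fixed at half the most; returns when the fingers have stopped.
- robot.dwell(seconds).
- robot.ik(position, orientation): joint angles nearest the present ones, or None.
- robot.grab_frame(name): name is "scene" or "top" or "wrist"; returns (picture, depth): 400x640x3 uint8, red, green, blue; 400x640 float32, m along the optical axis (not along the pixel's ray), 0 where there is no reading.
- robot.camera_info(name): a dict with "vfov" (degrees; the focal length in pixels is half the picture's height over the tangent of half this angle, whatever the lens; pixels are square), "cx", "cy" (the principal point, pixels), "view" (4x4, takes a point from world to camera coordinates); the wrist camera has in their place "T_tool_cam" (4x4, takes a point from camera to tool coordinates, whose origin is the TCP and whose axes are the flange's). Camera axes: x right, y down, z forward; pixel columns grow to the right and rows downward; lengths in m; the calibration is good to about 2 mm. The wrist camera is an equidistant fisheye: a pixel r from the principal point sees the ray r / f radians off the axis. A picture is of the moment at which its call begins: read the wrist's pose just before it. camera_info takes no time and is no camera call.
A pose or a line that the arm cannot do raises robot.Unreachable and nothing moves.
- robot.job_done(): hands the job in; it is judged then, once.
Readings, each from a call of its own:
- robot.read_t(): time.
- robot.read_qpos(): joint angles.
- robot.read_qvel(): joint speeds.
- robot.read_effort(): joint torques, N m.
- robot.read_position(): TCP position.
- robot.read_tcp_rot(): TCP orientation.
- robot.read_force(): force on the tool from outside, world axes, zero at the start.
- robot.read_ft_torque(): the same for the moment, N m.
- robot.read_grip_width(): opening from 0.0 (shut) to 1.0 (fully open).
- robot.read_finger_force(): force on a finger pad.
Only numpy, scipy, OpenCV 4.12 (cv2) and the standard library are available. Lean on these libraries where they do the work, as an engineer would, in place of code of your own. Each camera call takes 0.05 s, during which the arm holds its last target. There are 200 camera calls.

## Working session

There is one attempt and no reset: what is moved stays moved. The work goes in short steps, each a Python script; the robot and the scene stay as the last script left them, time stands still between calls to the robot, and variables do not carry over. Pictures are saved under pics/ and viewed, at most 10 in all, crops included, and the job is handed in when it is done.

```bash
ls; mkdir -p pics; python3 - <<'E'
from rig import robot
import numpy as np,cv2
for n in("top","scene"):
    p,d=robot.grab_frame(n);cv2.imwrite(f"pics/{n}0.png",p[...,::-1]);np.save(f"pics/{n}0.npy",d)
    print(n,robot.camera_info(n))
print(robot.read_t())
E
```

```text
pics
top {'vfov': 47.915727304223736, 'cx': 320.29698186745355, 'cy': 199.4915592587992, 'view': array([[ 6.49192276e-04, -9.99981534e-01,  6.04237830e-03,
         4.35319586e-02],
       [-9.86694564e-01, -1.62293475e-03, -1.62576760e-01,
         4.30205994e-01],
       [ 1.62583565e-01, -5.85643825e-03, -9.86677397e-01,
         1.31882586e+00],
       [ 0.00000000e+00,  0.00000000e+00,  0.00000000e+00,
         1.00000000e+00]])}
scene {'vfov': 45.88510355944375, 'cx': 327.19536969047937, 'cy': 198.6402881843626, 'view': array([[-0.65496147,  0.75559912, -0.00976912,  0.24695654],
       [ 0.56911112,  0.4847243 , -0.66419492, -0.23488361],
       [-0.49712977, -0.4405818 , -0.7474956 ,  1.43636886],
       [ 0.        ,  0.        ,  0.        ,  1.        ]])}
0.1
```

View pics/top0.png

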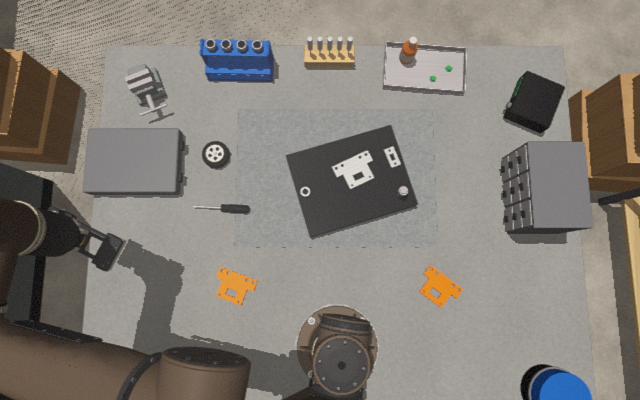

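View pics/scene0.png

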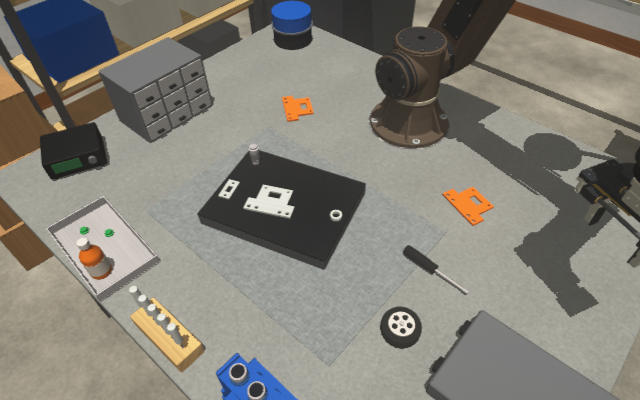

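Candidates for the tower are the silver T at top (353,169), the orange T's at (236,286) and (440,286), and the brace at (392,157). I choose the silver T on the black block and will check it in an enlarged crop.

```bash
python3 - <<'E'
import cv2
p=cv2.imread("pics/top0.png")[115:245,275:435]
cv2.imwrite("pics/crop0.png",cv2.resize(p,None,fx=5,fy=5,interpolation=cv2.INTER_CUBIC)[:600])
E
```

```text
(no output)
```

View pics/crop0.png

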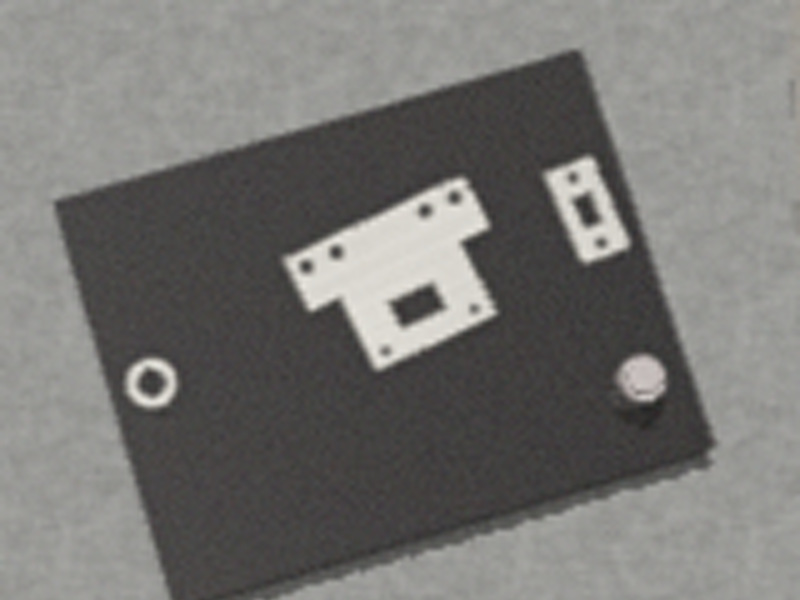

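The crop confirms the plain silver T. Its head corners are at (282,258) and (467,177), its stem corners at (378,371) and (497,312), and the block's far corners at (55,200) and (578,50). I'll push with half-open fingers flat on the stem's rear edge. Next I compute the poses.

```bash
cat > h.py <<'E'
import numpy as np,cv2
from rig import robot
def ray(name,uv,z):
    c=robot.camera_info(name);f=200/np.tan(np.radians(c["vfov"]/2));V=c["view"];R=V[:3,:3];o=-R.T@V[:3,3]
    uv=np.atleast_2d(uv);d=np.c_[(uv-[c["cx"],c["cy"]])/f,np.ones(len(uv))]@R
    return (o+d*((z-o[2])/d[:,2])[:,None])[:,:2]
def fit(model,pts):   # rigid 2D: returns yaw, origin, residuals(mm)
    m=np.array(model,float);mc=m.mean(0);pc=pts.mean(0);U,_,Vt=np.linalg.svd((m-mc).T@(pts-pc))
    R=(U@np.diag([1,np.linalg.det(U@Vt)])@Vt).T;t=pc-R@mc
    return np.arctan2(R[1,0],R[0,0]),t,np.round((m@R.T+t-pts)*1e3,1)
def rot(a): return np.array([[np.cos(a),-np.sin(a)],[np.sin(a),np.cos(a)]])
def tool(a,s=1):  # pointing down, tool y = s*(y axis of yaw a)
    y=s*np.array([-np.sin(a),np.cos(a),0]);z=np.array([0,0,-1.]);return np.c_[np.cross(y,z),y,z]
TM=[[.0425,.06],[.0425,-.06],[-.0425,.04],[-.0425,-.04]]
BM=[[.13,.17],[.13,-.17],[-.13,-.17]]
E
python3 - <<'E'
from h import *
up=lambda q:(np.array(q)+.5)/5-.5+[275,115]
b=fit(BM,ray("top",up([[55,200],[578,50],[712,445]]),.04))
t=fit(TM,ray("top",up([[282,258],[467,177],[378,371],[497,312]]),.046))
print(b);print(t)
RB=rot(b[0]);RT=rot(t[0])
inB=lambda p:(RB.T@(np.array(p)-b[1]).T).T-[.13,0]
for m in TM+[[0,0]]: print(inB(RT@m+t[1]).round(4))
for n,q,z in(("collar",[152,383],.05),("damper",[642,377],.098),("brace",[587,210],.044)):
    print(n,inB(ray("top",up([q]),z)[0]).round(3))
e=RT@[-.0425,0]+t[1];print("edge",e)
for s in(1,-1):
    print(s,robot.ik([*(RT@[-.08,0]+t[1]),.12],tool(t[0],s)),robot.ik([*(RB@[.02+.13-.085,0]+b[1]),.043],tool(b[0],s)))
E
```

```text
(np.float64(0.29047575950711924), array([ 0.49188096, -0.04722117]), array([[ 0. ,  3.1],
       [ 1.3, -1.5],
       [-1.3, -1.6]]))
(np.float64(0.4418826537877212), array([ 0.51741005, -0.06301448]), array([[-0.2, -2.4],
       [ 0.4,  1.8],
       [ 0.9,  0.5],
       [-1.1,  0.2]]))
[-0.0771  0.0433]
[-0.059  -0.0753]
[-0.1581  0.0107]
[-0.146  -0.0684]
[-0.1101 -0.0224]
collar [-0.128  0.142]
damper [-0.214 -0.128]
brace [-0.1   -0.141]
edge [ 0.47899225 -0.08118927]
1 [ 12.57523199   5.65842755 -34.57288044   0.         -49.76869201
 -77.25722089] [ 17.26662818  20.2264106  -27.35758976   0.         -42.41599964
 -90.62359311]
-1 [ 12.57523199   5.65842755 -34.57288044   0.         -49.76869201
 102.74277911] [ 17.26662818  20.2264106  -27.35758976   0.         -42.41599964
  89.37640689]
```

```bash
python3 - <<'E'
from h import *
a=.4419;e=np.array([.4790,-.0812]);u=rot(a)@[1,0]
p=e-.022*u
robot.move_gripper(.4)
robot.goto([*p,.16],tool(a))
print(robot.read_t(),robot.read_position(),robot.read_force())
robot.servo_line([*p,.052],speed=.12)
f0=np.array(robot.read_force());print(f0,robot.camera_info("wrist"))
z=.052
while z>.034:
    z-=.001;robot.servo_line([*p,z],speed=.03);f=np.array(robot.read_force())-f0
    if abs(f[2])>1.5: break
print(z,f,robot.read_position(),robot.read_t(),robot.read_grip_width())
robot.servo_line([*p,z+.003],speed=.03)
print(robot.read_position(),np.array(robot.read_force())-f0)
for n in("wrist","top"):
    im,d=robot.grab_frame(n);cv2.imwrite(f"pics/{n}1.png",im[...,::-1])
print(robot.read_t())
E
```

```text
3.6667 [ 0.45957833 -0.09008146  0.16007642] [-0.13961727  0.11391476  0.71460732]
[ 0.47871518 -0.91756602  0.26662914] {'vfov': 65.70646984690485, 'cx': 319.8965855845235, 'cy': 199.98935032038662, 'T_tool_cam': array([[-1.82345519e-04, -9.60716908e-01, -2.77530158e-01,
         7.39361973e-02],
       [ 9.99999262e-01, -5.08519841e-04,  1.10329712e-03,
         4.01532424e-04],
       [-1.20108579e-03, -2.77529752e-01,  9.60716292e-01,
        -1.58196287e-01],
       [ 0.00000000e+00,  0.00000000e+00,  0.00000000e+00,
         1.00000000e+00]])}
0.03999999999999999 [-2.56878328  1.10906215  4.23552459] [ 0.45926035 -0.09060522  0.0403023 ] 7.7167 0.3981572158193387
[ 0.45923128 -0.09057386  0.04313416] [-0.39629606  1.51568978 -1.03518344]
8.0667
```

View pics/wrist1.png

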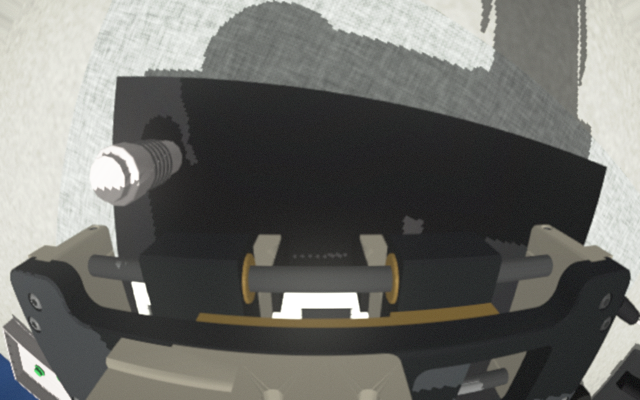

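The wrist camera looks back toward the robot. Both fingertips (267,285) and (373,285) sit behind the stem, clear of the damper at (135,170). Touch was felt at z = 0.040, as expected. Now I push, stopping about 8 mm short.

```bash
python3 - <<'E'
from h import *
a=.4419;e=np.array([.4790,-.0812]);u=rot(a)@[1,0]
ab=.2905;b=np.array([.49188,-.04722]);E=b+rot(ab)@[.13,0]
z=.0425
f0=np.array(robot.read_force())
robot.servo_line([*(e-.008*u),z],tool(a),speed=.02);print(np.array(robot.read_force())-f0)
g=E+rot(ab)@[-.0825,-.026]
robot.servo_line([*g,z],tool(ab),speed=.03);print(np.array(robot.read_force())-f0,robot.read_t(),robot.read_position(),g)
im,d=robot.grab_frame("top");cv2.imwrite("pics/top2.png",im[...,::-1])
robot.servo_line([*(g-rot(ab)@[.01,0]),z],speed=.06)
robot.servo_line([*(g-rot(ab)@[.01,0]),.075],speed=.15)
q=E+rot(ab)@[.03,-.026]
robot.goto([*q,.15],tool(ab))
P=robot.read_position();R=robot.read_tcp_rot();im,d=robot.grab_frame("wrist");cv2.imwrite("pics/wrist2.png",im[...,::-1])
np.savez("pics/w2.npz",P=P,R=R);print(robot.read_t(),P)
E
```

```text
[-1.01227733 -0.2851221   0.09286016]
[-1.86335718 -0.52780003  0.04540376] 11.65 [ 0.54481491 -0.05857255  0.04252205] [ 0.544837   -0.05852513]
13.0583 [ 0.65204441 -0.02616783  0.14856607]
```

View pics/wrist2.png

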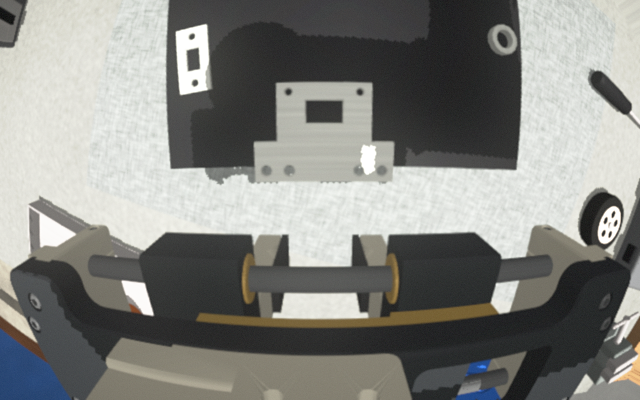

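The plate is square and overhangs somewhat. The head corners are at about (255,181) and (392,181), and the block's far corners at (170,168) and (517,168). I'll enlarge the picture to read these closer.

```bash
python3 - <<'E'
import cv2,numpy as np
p=cv2.imread("pics/wrist2.png")
c=[cv2.resize(p[y:y+30,x:x+40],None,fx=10,fy=10,interpolation=cv2.INTER_CUBIC) for x,y in((155,150),(500,150),(240,160),(370,160))]
cv2.imwrite("pics/crop2.png",np.vstack([np.hstack(c[:2]),np.hstack(c[2:])]))
E
```

```text
(no output)
```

View pics/crop2.png

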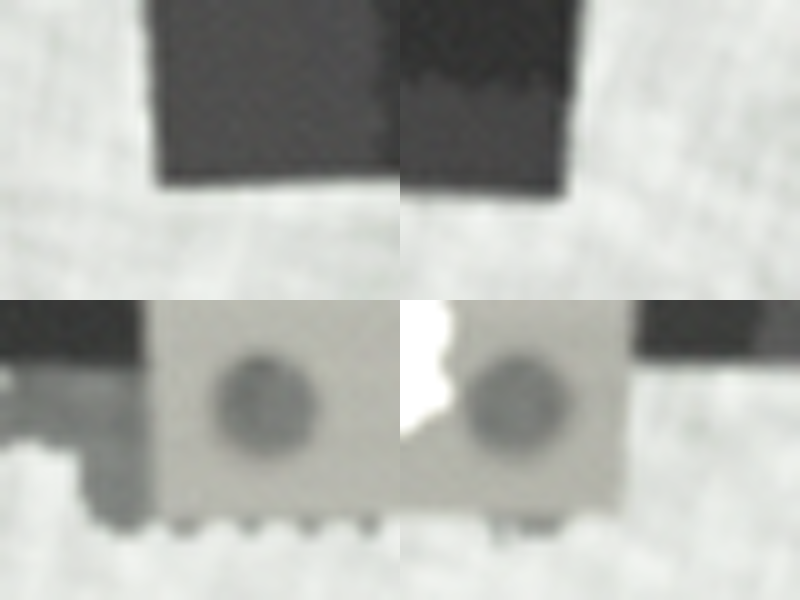

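```bash
cat >> h.py <<'E'
def wray(P,R,uv,z):
    c=robot.camera_info("wrist");f=200/np.tan(np.radians(c["vfov"]/2));T=c["T_tool_cam"]
    d=np.atleast_2d(uv)-[c["cx"],c["cy"]];r=np.linalg.norm(d,axis=1);th=r/f
    v=np.c_[d/r[:,None]*np.sin(th)[:,None],np.cos(th)]@(R@T[:3,:3]).T;o=P+R@T[:3,3]
    return (o+v*((z-o[2])/v[:,2])[:,None])[:,:2]
def overhang(P,R,bl,head):  # bl: two far corners (left,right in world), head: likewise
    B=wray(P,R,bl,.04);H=wray(P,R,head,.046);y=(B[0]-B[1]);L=np.linalg.norm(y);y/=L;x=np.array([y[1],-y[0]]);m=B.mean(0)
    print("edge len",L,"yaw",np.arctan2(x[1],x[0]),"mid",m,"head width",np.linalg.norm(H[0]-H[1]))
    print("left,right (x,y):",[((h-m)@x,(h-m)@y) for h in H]); return B
E
python3 - <<'E'
from h import *
w=np.load("pics/w2.npz");P,R=w["P"],w["R"]
h=-.45
overhang(P,R,np.array([[516.5,169.7],[170.9,168.6]])+h,np.array([[392.2,181.5],[255.5,181.5]])+h)
B=overhang(P,R,np.array([[400,166.2],[250,166.2]])+h,np.array([[392.2,181.5],[255.5,181.5]])+h)
E
```

```text
edge len 0.33975849276256487 yaw 0.29256018684682766 mid [ 0.61579086 -0.00624925] head width 0.11982130171161733
left,right (x,y): [(np.float64(0.012915947877371605), np.float64(0.034525467935351016)), (np.float64(0.012628725784720192), np.float64(-0.08529548952759002))]
edge len 0.13345592036427834 yaw 0.29093423020837333 mid [ 0.62284747 -0.02940407] head width 0.11982130171161733
left,right (x,y): [(np.float64(0.01274162417024092), np.float64(0.05875236568307739)), (np.float64(0.012649226052628111), np.float64(-0.061068900402932114))]
```

Measured overhang is 12.8 mm and square, so I push another 7.2 mm and check.

```bash
python3 - <<'E'
from h import *
ab=.2905;b=np.array([.49188,-.04722]);E=b+rot(ab)@[.13,0];u=rot(ab)@[1,0]
z=.0425;g=E+rot(ab)@[-.0825,-.026]
robot.goto([*(g-.012*u),.085],tool(ab))
robot.servo_line([*(g-.012*u),z],speed=.08)
robot.servo_line([*(g+.0072*u),z],speed=.02);print(robot.read_position(),g+.0072*u)
robot.servo_line([*(g-.010*u),z],speed=.06)
robot.servo_line([*(g-.010*u),.085],speed=.15)
robot.goto([*(E+rot(ab)@[.03,-.026]),.15],tool(ab))
P=robot.read_position();R=robot.read_tcp_rot();im,d=robot.grab_frame("wrist")
p=im[...,::-1];cv2.imwrite("pics/wrist3.png",p)
np.savez("pics/w3.npz",P=P,R=R);print(robot.read_t(),P)
c=[cv2.resize(p[y:y+30,x:x+40],None,fx=10,fy=10,interpolation=cv2.INTER_CUBIC) for x,y in((155,150),(500,150),(240,170),(370,170))]
cv2.imwrite("pics/crop3.png",np.vstack([np.hstack(c[:2]),np.hstack(c[2:])]))
E
```

```text
[ 0.55154756 -0.05655908  0.04247524] [ 0.55173533 -0.05646283]
16.9917 [ 0.65213739 -0.02616307  0.14836442]
```

View pics/crop3.png

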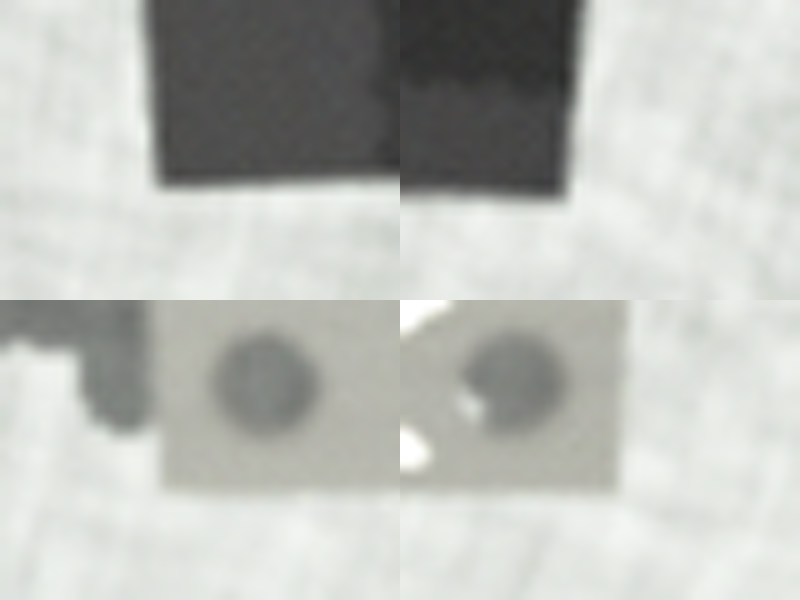

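View pics/wrist3.png

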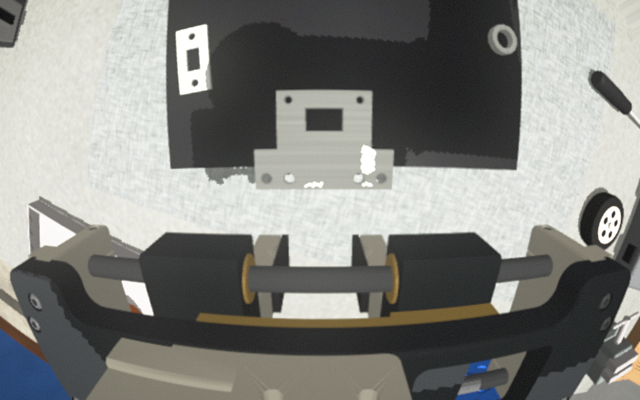

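The head corners are now at (256,189.2) and (392,189.2), with the block's far corners unchanged. The brace, collar, wheel and driver are where they were. I compute the overhang and hand in if it is good.

```bash
python3 - <<'E'
from h import *
w=np.load("pics/w3.npz");P,R=w["P"],w["R"];h=-.45
bl=np.array([[516.5,169.7],[170.9,168.6]])+h;hd=np.array([[392.0,189.2],[255.9,189.2]])+h
B=overhang(P,R,bl,hd)
H=wray(P,R,hd,.046);y=B[0]-B[1];y/=np.linalg.norm(y);x=np.array([y[1],-y[0]])
o=[(q-B.mean(0))@x for q in H]
if all(.017<v<.023 for v in o): print(robot.job_done(),robot.read_t())
E
```

```text
edge len 0.3395075739316647 yaw 0.2926437660125653 mid [ 0.61583271 -0.00629768] head width 0.11994494123773963
left,right (x,y): [(np.float64(0.01987158638176627), np.float64(0.03470483747585571)), (np.float64(0.019556163144583756), np.float64(-0.08523968902163084))]
the job is handed in; nothing more can be done
the job is handed in; nothing more can be done
```

The job is handed in at about 17 s: the tower's head sticks out 19.9 mm (left) and 19.6 mm (right) past the block's far edge, square to it, by my last camera measurement; no verdict came back.

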